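Close up a row of coin capsules with a sprung clip-on row stop

TASK

Take the sprung row stop off the wall of the desk tidy by squeezing its two levers, and set it astride the brass rail of the coin tray at the empty end of the row, right down on the rail, with its cheek plate on the capsules' side and facing them. Keeping it squeezed open, slide it gently along the rail until the row has closed up against the sprung plate at the far end and has pushed that plate in about half-way, roughly 5 newtons; then let go, so that the jaws grip the rail and keep the capsules standing upright under that light pressure. Do not disturb the magnifier.

Things in the scene. Friction and masses are not known exactly. Their poses are not given: they have to be found in the camera images.
- row_stop: Sprung clip (row stop), dark steel, 110 g: two upright levers in a V, a pivot barrel, two jaws below, a cheek plate on one side. Origin on the pivot axis below the levers; z up, y along the jaws and the gripped wall, x across the jaws to the cheek side. Barrel radius 6, length 56 (y -22 to +34): the pivot lies 6 above the wall or rail it sits on. Jaws with flared lips reach 26 below the pivot.
- stop_grip (a point): Where to grip the row stop: midway between its levers, 28 above the pivot. Levers are 30 wide (y), 3 thick, from 6 to 66 above the pivot; fingers close along x. Outsides here: about 27 apart on a 6 mm wall, 21 when fully squeezed (then parallel; about 15 N each). Each lever swings 0.11 rad, so the row stop's frame then leans 0.11 rad about y and this point moves 3 mm to -x.
- cheek_face (a point): Centre of the cheek plate's flat pushing face, 34 ahead (+y) of the pivot's middle. The plate is 36 wide (x 3 to 39 from the pivot), 47 tall (z +22 to -25), 4 thick. When squeezed, its outer edge rises 4. The squeezed jaws are 7.5 apart near the barrel, 10 lower down and 16 at their lips; let go, they pinch with about 25 N and the stop gives back 1 to 3 mm.
- row_stop_lever (a joint): Opening of the row stop in rad: 0 = gripping a 6 mm wall or rail (as at the start), 0.22 = fully squeezed (a stop), below 0 = shut with nothing between the jaws. A spring closes it.
- tidy: Open wooden desk tidy, 130 (x) by 160 (y) by 58 tall, walls 6 thick, fixed. Origin: centre of its underside. The row stop starts clipped on the wall at its -x side (centreline x = -62, rim at z = 58), cheek plate inside.
- capsule_tray: Wooden tray for square coin capsules, fixed, y from -125 to +151. Origin: on the underside, below the rail's centreline. Capsules stand on its floor at z = 10, between the rail and a wooden wall whose inner face is at x = 56; the row is toward +y. At +y a wooden end block carries a sprung plate on two pins, facing the row; the block is set by hand anywhere over 60 mm and is not measured.
- rail_top (a point): Top of the brass rail at y = 0 (z = 32 above the tray's underside). The rail is a strip 6 thick, as long as the tray. The sprung plate yields toward +y: 0.8 N at first, 0.6 N per mm more, 9 N at its full travel of 14. The front of the closed row (5 capsules, 40 long) lies 2 to 62 beyond this point (+y) when the plate begins to yield.
- rail_empty_end (a point): Top of the brass rail near its empty end, at y = -80: with the row stop's pivot above it the cheek face is still 20 or more short of the row.
- capsule_1: Square clear coin capsule, 50 wide, 50 tall, 8 thick, about 25 g, standing on edge in the tray. Origin: centre of its underside; its y axis is its thickness, z up. The one next to the sprung plate. At the start there are gaps of 1 to 9 between the capsules.
- capsule_2: Square clear coin capsule, 50 wide, 50 tall, 8 thick, about 25 g, standing on edge in the tray. Origin: centre of its underside; its y axis is its thickness, z up. Number 2 counted from the sprung plate.
- capsule_3: Square clear coin capsule, 50 wide, 50 tall, 8 thick, about 25 g, standing on edge in the tray. Origin: centre of its underside; its y axis is its thickness, z up. Number 3 counted from the sprung plate.
- capsule_4: Square clear coin capsule, 50 wide, 50 tall, 8 thick, about 25 g, standing on edge in the tray. Origin: centre of its underside; its y axis is its thickness, z up. Number 4 counted from the sprung plate.
- capsule_5: Square clear coin capsule, 50 wide, 50 tall, 8 thick, about 25 g, standing on edge in the tray. Origin: centre of its underside; its y axis is its thickness, z up. The front one, next to the empty end: the row stop pushes on it. Over 20 N cracks it.
- magnifier: Hand magnifier lying on the table, 186 long, behind the tray: a bystander, to be left where it is. Origin: centre of its underside.
Things that resemble listed ones, but are neither listed nor needed, are in the scene too. What is shaped like the capsule_1 but blue or red is not meant. What is shaped like the capsule_3 but blue is not meant.

How it is judged:
By the outcome, as a careful person would: the job done as asked, in the order asked, and still so for the second after the job is handed in, with the robot touching nothing.
It also fails if it takes over 64 s, if anything falls off the work surface, if the arm or the gripper's body presses on something with over 40 N, if the wrist force passes 120 N, or if a joint passes its speed limit or range.

ROBOT

A 6-joint arm with a two-finger parallel gripper is mounted at the origin on a cart in front of the work surface, level with it; the furniture and walls round the work are solid. World frame = base frame: x ahead of the robot, y to its left, z up, the work surface at z = 0. Lengths are in m, angles in rad, forces in N, time in s.
With the tool pointing down it reaches from about 0.3 to 0.875 m from the base axis. Payload 6.4 kg.
Tool frame: the origin (TCP) lies midway between the tips of the shut fingers; the grasp point (between the pads) lies pinch_z behind it (pinch_z is the distance from the TCP to the grasp point, in m); z points along the fingers, y is the line along which they close (so a half turn about z gives the same grasp; the last joint's range is limited). The gripper opens to 85 mm and grips with 20 to 120 N. Pads are 22 mm wide; open, the fingers measure 114 mm over their backs; the gripper's body (76 mm by 85 mm) begins 54 mm behind the grasp point. The pads swing forward as they close: fully open they stand 13 mm farther back than shut.
Start: joints at [1.099, 0.181, 1.607, -0, 1.354, -0.206], TCP at [0.151, 0.555, 0.231] pointing down, gripper open.
Joint ranges: [-2.99, 2.99], [-0.89, 2.07], [0.3, 2.58], [-1.14, 4.28], [0, 2.63], [-3.12, 3.12]. Speed limits (rad/s): [2.57, 2.57, 3.01, 3.14, 3.14, 3.14].

INTERFACE

Orientations are given as [roll, pitch, yaw] about the fixed x, y, z axes, in that order (R = Rz(yaw) Ry(pitch) Rx(roll)).
In Python, from rig import state, read_camera, sign_off, pinch_z gives the robot as it stands.
- The arm moves only by the shell command python3 -m pendant 'ROWS'. ROWS is JSON, a list that holds one entry, the list of rows, each a list of 7 numbers: the shift along the tool's x, y, z in mm, then the turn, a rotation vector about the tool's x, y, z in degrees, then the opening in per cent of the stroke, from 0 (shut) to 100 (fully open). A call has 1 to 5 rows; each row shifts and turns the commanded pose from where the row before left it, along the tool's axes as they then stand; what a row does not reach is not made up. A row lasts 1/10 s, in which the tool goes at most 50 mm and 8.59 degrees, less where a joint would pass 70% of its speed; a pose out of reach is approached as far as the arm can. A call is refused whole if a number of a shift passes 50 or a number of a turn 8.59, either way. A call with a gripper value outside its range is refused whole. The fingers move at their own pace and stop on an object; the grip force is fixed at half the most. Time passes only in rows, so rows that do not move let the fingers close. It gives the time, the measured TCP pose, the force, the opening and the grip force at its end, in the units of the state.
- state(): the state, without advancing time (a new reading comes with each control period).
- read_camera(name): name is "scene" or "top"; returns a dict with "color" (420x560x3 uint8, blue, green, red), "fx", "fy", "cx", "cy" (pixels), "distortion" ([k1, k2, p1, p2, k3] as OpenCV has them; the pictures are not rectified), "extrinsics" (4x4, takes a point from camera to world coordinates). Camera axes: x right, y down, z forward; pixel columns grow to the right and rows downward; lengths in m; the calibration is good to about 2 mm. A picture is of the moment at which its call begins. There is no depth.
- sign_off(): hands the job in; it is judged then, once.
The state is a dict: "time": time; "joint_pos": joint angles; "qd": joint speeds; "tau": joint torques, N m; "tool_pos": TCP position; "orientation": TCP orientation; "ft_force": force on the tool from outside, world axes, zero at the start; "wrist_torque": the same for the moment, N m; "opening": finger opening in m; "grasp_force": force on a finger pad.
Only numpy, scipy, OpenCV 4.12 (cv2) and the standard library are available. Lean on these libraries where they do the work, as an engineer would, in place of code of your own. Each camera call takes 0.05 s, during which the arm holds its last target. There are 200 camera calls.

## Working session

There is one attempt and no reset: what is moved stays moved. The work goes in short steps, Python scripts to look and compute and a shell command to move; the robot and the scene stay as the last step left them, time stands still between calls to the robot, and variables do not carry over. Pictures are saved under pics/ and viewed, at most 13 in all, crops included, and the job is handed in when it is done.

```bash
mkdir -p pics; ls
python3 - <<'E'
from rig import state, read_camera, pinch_z
import cv2
print(pinch_z,state())
for n in("scene","top"):
    c=read_camera(n); cv2.imwrite(f"pics/{n}0.png",c["color"]); cv2.imwrite(f"pics/{n}0v.png",cv2.resize(c["color"],(800,600)))
    print(n,c["fx"],c["fy"],c["cx"],c["cy"],c["distortion"],c["extrinsics"])
E
```

```text
pics
0.0187 {'time': 0.0, 'joint_pos': array([ 1.09872699e+00,  1.81548324e-01,  1.60803799e+00,  1.79199406e-05,
        1.35381098e+00, -2.06321502e-01]), 'qd': array([-0.00060976, -0.00137142, -0.00010838,  0.00084545,  0.0001252 ,
       -0.00080368]), 'tau': array([ 2.29864439e-03, -4.44863820e+01, -3.51346529e+01, -5.36883954e-05,
        8.88470036e-03, -5.28546593e-05]), 'tool_pos': array([0.15073725, 0.5542991 , 0.23036558]), 'orientation': array([-3.13982988e+00, -3.86820191e-04,  2.87584060e+00]), 'ft_force': array([-0.6891606 ,  0.4549334 ,  0.52121804]), 'wrist_torque': array([ 0.01717033, -0.03811475,  0.03731079]), 'grasp_force': 0.0, 'opening': 0.08542661482377634}
scene 420.0998769954176 420.0998769954176 281.6976915282141 204.78884591788022 [-0.12551684  0.          0.          0.          0.        ] [[ 0.63743118 -0.47657958  0.60543653  0.02542538]
 [-0.77030412 -0.37612066  0.51494157 -0.51946089]
 [-0.01769344 -0.79461006 -0.60686225  0.62248955]
 [ 0.          0.          0.          1.        ]]
top 469.13679537187204 469.13679537187204 273.8567346226154 206.92661928537711 [0.01490564 0.         0.         0.         0.        ] [[-0.01559569 -0.98852418  0.15025551  0.39589892]
 [-0.99964773  0.0186426   0.01889087 -0.06255217]
 [-0.02147524 -0.14990796 -0.9884667   1.05543571]
 [ 0.          0.          0.          1.        ]]
```

View pics/scene0v.png

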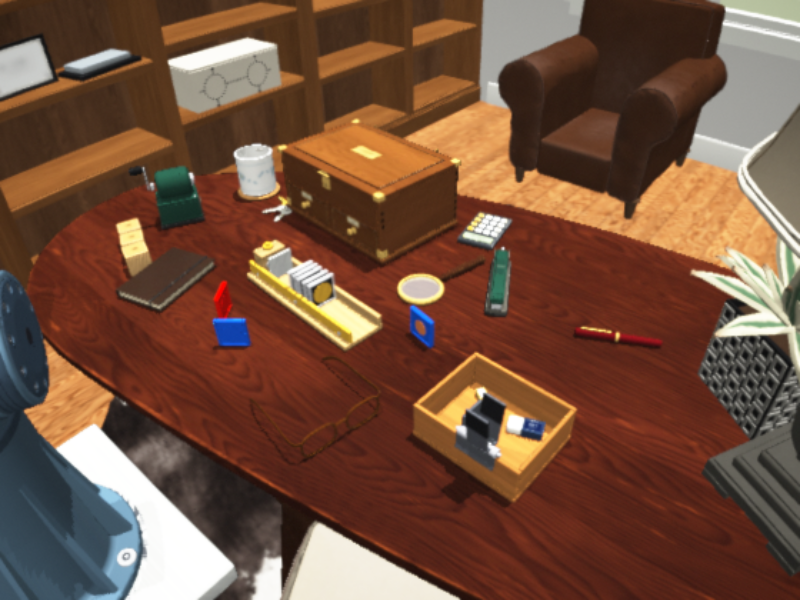

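View pics/top0v.png

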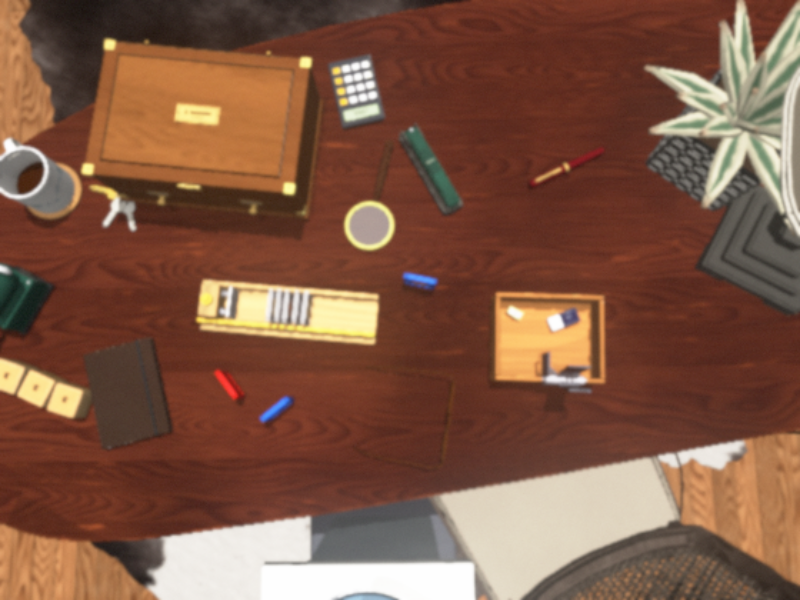

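The scene view shows the tidy around (495,425), with the clip on its near wall at (480,435), and the tray at (315,295). In the top view, tidy centre is (550,338), the clip (565,375), the tray runs from (200,310) to (378,315) with its rail on the robot side, and the magnifier is at (370,225). I'll zoom in for accurate pixels.

```bash
cat > h.py <<'E'
import cv2,numpy as np
from rig import state, read_camera, pinch_z
def ray(c,uv):
    K=np.array([[c["fx"],0,c["cx"]],[0,c["fy"],c["cy"]],[0,0,1]])
    p=cv2.undistortPoints(np.array([[uv]],float),K,np.array(c["distortion"]))[0,0]
    E=np.array(c["extrinsics"]); return E[:3,3],E[:3,:3]@np.array([p[0],p[1],1])
def onz(c,uv,z):
    o,d=ray(c,uv); return o+d*(z-o[2])/d[2]
def proj(c,P):
    K=np.array([[c["fx"],0,c["cx"]],[0,c["fy"],c["cy"]],[0,0,1]]);E=np.linalg.inv(np.array(c["extrinsics"]))
    return cv2.projectPoints(np.atleast_2d(P).astype(float),cv2.Rodrigues(E[:3,:3])[0],E[:3,3],K,np.array(c["distortion"]))[0][:,0]
def tri(c1,u1,c2,u2):
    o1,d1=ray(c1,u1);o2,d2=ray(c2,u2)
    s,r,_,_=np.linalg.lstsq(np.c_[d1,-d2],o2-o1,rcond=None)
    a,b=o1+d1*s[0],o2+d2*s[1]; return (a+b)/2,np.linalg.norm(a-b)
def crop(img,x,y,w,h,s): return cv2.resize(img[y:y+h,x:x+w],None,fx=s,fy=s,interpolation=cv2.INTER_CUBIC)
E
python3 - <<'E'
from h import *
t=cv2.imread("pics/top0.png")
a=crop(t,130,188,144,60,5.5); b=crop(t,338,198,100,84,3.9); s=cv2.imread("pics/scene0.png")
cc=crop(s,280,240,132,112,3); 
im=np.zeros((600,800,3),np.uint8); im[:330,:792]=a[:330]; 
b=crop(t,338,200,92,80,3.3); im[334:334+264,:303]=b[:264,:303]
cc=crop(s,285,245,125,105,2.5); im[334:334+262,310:310+312]=cc[:262,:312]
cv2.imwrite("pics/c1.png",im)
E
```

```text
(no output)
```

View pics/c1.png

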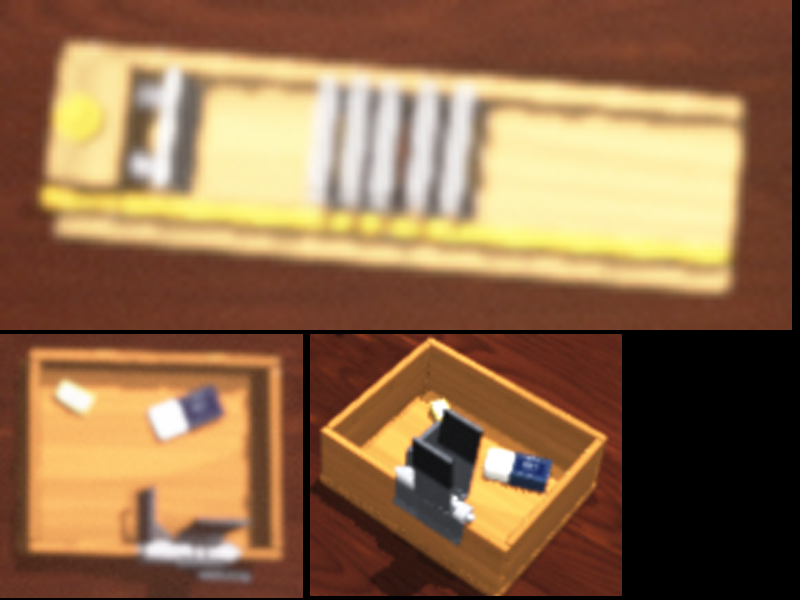

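The zoom shows the tidy rim corners at TL(28,350), TR(282,357), BR(281,558) and BL(28,553). The barrel spans (140..240,550) with the cheek at (147,515) on the left (+y) end. The rail top runs from (42,197) to (730,255), and the front capsule is at about (465,150).

Run:
```python
from h import *
c=read_camera("top"); s=read_camera("scene"); np.set_printoptions(precision=4,suppress=True)
B=lambda x,y:(338+(x+.5)/3.3-.5,200+(y-334+.5)/3.3-.5)
A=lambda x,y:(130+(x+.5)/5.5-.5,188+(y+.5)/5.5-.5)
S=lambda x,y:(285+(x-310+.5)/2.5-.5,245+(y-334+.5)/2.5-.5)
q=[onz(c,B(*p),.058) for p in[(28,350),(282,357),(281,558),(28,553)]]
print("rim TL TR BR BL",*q,"sizes",[np.linalg.norm(q[i]-q[i-1]) for i in range(4)])
q2=[onz(s,S(*p),.058) for p in[(431,339),(606,437),(507,549),(322,432)]]
print("scene rim",*q2)
bl,br=[onz(c,B(*p),.064) for p in[(140,549),(240,552)]];print("barrel",bl,br,np.linalg.norm(bl-br))
r=[onz(c,A(*p),.032) for p in[(40,196),(730,255)]];print("rail +y,-y",*r,np.linalg.norm(r[0]-r[1]))
f=onz(c,A(475,90),.06);print("front caps top",f, "plate",onz(c,A(190,75),.06))
# colour mask refinement of the yellow rail
hsv=cv2.cvtColor(c["color"],cv2.COLOR_BGR2HSV); roi=hsv[188:248,130:274].astype(int)
m=(roi[...,1]>150)&(roi[...,2]>200)&(abs(roi[...,0]-28)<5)
ys,xs=np.nonzero(m);print(len(xs))
P=np.array([onz(c,(x+130,y+188),.032)[:2] for x,y in zip(xs,ys)])
k=P[:,1]<.25; P=P[np.abs(P[:,0]-np.median(P[:,0]))<.02]
f=np.polyfit(P[:,1],P[:,0],1);res=P[:,0]-np.polyval(f,P[:,1]);P=P[abs(res)<.006];f=np.polyfit(P[:,1],P[:,0],1);print("rail fit x=a*y+b",f,P[:,1].min(),P[:,1].max(),len(P))
# scene
hsv=cv2.cvtColor(s["color"],cv2.COLOR_BGR2HSV).astype(int)
m=(hsv[...,1]>150)&(hsv[...,2]>180)&(abs(hsv[...,0]-28)<5);ys,xs=np.nonzero(m)
k=(xs>165)&(xs<255)&(ys>170)&(ys<245);P2=np.array([onz(s,(x,y),.032)[:2] for x,y in zip(xs[k],ys[k])])
r2=P2[:,0]-np.polyval(f,P2[:,1]);print("scene rail residual",np.median(r2),r2.std(),P2[:,1].min(),P2[:,1].max(),len(P2))
```

```text
rim TL TR BR BL [ 0.5499 -0.1986  0.058 ] [ 0.5422 -0.3619  0.058 ] [ 0.4134 -0.3531  0.058 ] [ 0.419  -0.1935  0.058 ] sizes [np.float64(0.13094225127466338), np.float64(0.16347792421606044), np.float64(0.12903986471050555), np.float64(0.15967429866829727)]
scene rim [ 0.5468 -0.2057  0.058 ] [ 0.5393 -0.3614  0.058 ] [ 0.4137 -0.3554  0.058 ] [ 0.4183 -0.1995  0.058 ]
barrel [ 0.4203 -0.2633  0.064 ] [ 0.4175 -0.3259  0.064 ] 0.06266218854691383
rail +y,-y [0.5208 0.2599 0.032 ] [ 0.4921 -0.0168  0.032 ] 0.27815371685173423
front caps top [0.556  0.0811 0.06  ] plate [0.5641 0.1933 0.06  ]
53
rail fit x=a*y+b [0.1123 0.4911] 0.10247428601604454 0.2551518625339171 40
scene rail residual -5.9359729419644625e-05 0.01495405101246694 -0.018470950151267762 0.2768746426054869 168
```

Run:
```python
from h import *
c=read_camera("top"); s=read_camera("scene"); np.set_printoptions(precision=4,suppress=True)
B=lambda x,y:(338+(x+.5)/3.3-.5,200+(y-334+.5)/3.3-.5)
S=lambda x,y:(285+(x-310+.5)/2.5-.5,245+(y-334+.5)/2.5-.5)
print("scene lever tops outer L,R / inner L,R")
for p in[(413,440),(453,463),(443,411),(482,432)]: print(onz(s,S(*p),.1297))
print("top outer L,R inner L,R")
for p in[(197,577),(252,578),(190,522),(248,522)]: print(onz(c,B(*p),.1297))
# side-by-side zoom of the clip
a=crop(c["color"],370,240,52,42,8);b=crop(s["color"],312,268,66,66,8)
im=np.zeros((540,960,3),np.uint8);im[:336,:416]=a;im[:528,420:420+528]=b
cv2.imwrite("pics/c2.png",cv2.resize(im,(800,450)))
```

```text
scene lever tops outer L,R / inner L,R
[ 0.3982 -0.2882  0.1297]
[ 0.3981 -0.3177  0.1297]
[ 0.4299 -0.2892  0.1297]
[ 0.4301 -0.3182  0.1297]
top outer L,R inner L,R
[ 0.4018 -0.2825  0.1297]
[ 0.4008 -0.3146  0.1297]
[ 0.4341 -0.2802  0.1297]
[ 0.4335 -0.3142  0.1297]
```

View pics/c2.png

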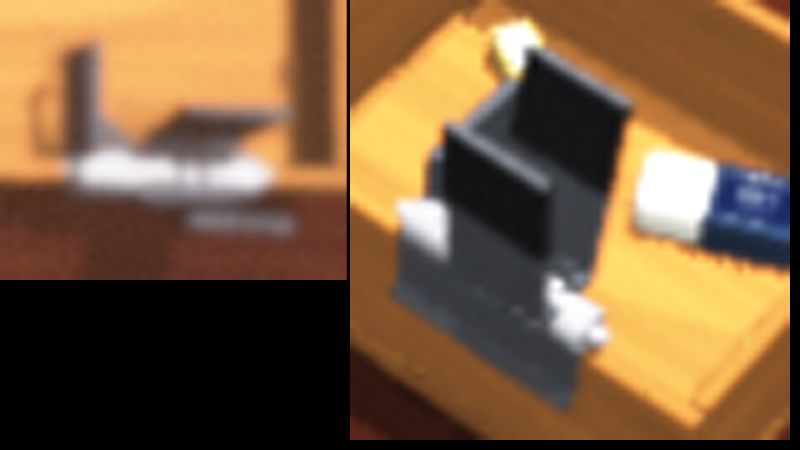

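The clip zoom shows both lever plates from above and the side, with the cheek at the +y end, facing inward. Estimates are pivot ≈ (0.4175, -0.3005, 0.064) at yaw -0.037, and rail yaw -0.103 with tray origin ≈ (0.505, 0.109). I'll move above the clip now.

```bash
R='[0,0,0,0,0,0,100]'
python3 -m pendant '[[[0,0,0,0,0,8.5,100],[0,0,0,0,0,8.5,100],[0,0,0,0,0,8.5,100],[0,0,0,0,0,8.5,100],[0,0,0,0,0,8.5,100]]]' >/dev/null
python3 -m pendant '[[[0,0,0,0,0,8.5,100],[0,0,0,0,0,8.5,100],[0,0,0,0,0,8.5,100],[0,0,0,0,0,8.5,100],[0,0,0,0,0,0,100]]]'
python3 -m pendant '[[[-40,20,0,0,0,0,100],[-40,20,0,0,0,0,100],[-40,20,0,0,0,0,100],[-40,20,0,0,0,0,100],[-40,20,0,0,0,0,100]]]' >/dev/null
python3 -m pendant '[[[-40,20,0,0,0,0,100],[-40,20,0,0,0,0,100],[-40,20,0,0,0,0,100],[-40,20,0,0,0,0,100],[-40,20,0,0,0,0,100]]]'
python3 -m pendant '[[[-40,5,0,0,0,0,100],[-40,5,0,0,0,0,100],[-40,5,0,0,0,0,100],[-40,5,0,0,0,0,100],[-40,5,0,0,0,0,100]]]' >/dev/null
python3 -m pendant '[[[-40,5,0,0,0,0,100],[-40,5,0,0,0,0,100],[-40,5,0,0,0,0,100],[-40,5,0,0,0,0,100],[0,0,0,0,0,0,100]]]'
```

```text
time: 1.3
tool_pos: [0.151, 0.5548, 0.2312]
orientation: [-3.142, 0.0, 1.539]
ft_force: [0.4, 0.2, 0.6]
opening: 0.0857
grasp_force: 0.0
time: 2.3
tool_pos: [0.3393, 0.1473, 0.2317]
orientation: [3.14, -0.0, 1.545]
ft_force: [1.4, 0.0, -0.0]
opening: 0.0857
grasp_force: 0.0
time: 3.3
tool_pos: [0.3731, -0.2164, 0.2316]
orientation: [3.141, 0.002, 1.54]
ft_force: [0.0, 0.5, -0.5]
opening: 0.0854
grasp_force: 0.0
```

```bash
python3 -m pendant '[[[-42,24,30,0,0,0,100],[-41,23,30,0,0,0,100],[0,0,0,0,0,0,80],[0,0,0,0,0,0,80],[0,0,0,0,0,0,80]]]'
python3 - <<'E'
from h import *
c=read_camera("top"); s=read_camera("scene")
P=state()["tool_pos"]; print(P,state()["opening"],proj(c,P),proj(s,P))
u,v=proj(s,P)[0].astype(int)
cv2.imwrite("pics/c3.png",cv2.resize(np.hstack([crop(c["color"],360,220,70,70,6),crop(s["color"],300,240,90,90,4.6667)]),(800,400)))
E
```

```text
time: 3.8
tool_pos: [0.4126, -0.2862, 0.1789]
orientation: [3.141, 0.0, 1.543]
ft_force: [-0.6, 0.1, 0.3]
opening: 0.0685
grasp_force: 0.0
[ 0.41290793 -0.28657085  0.17989356] 0.06877622236112745 [[405.73949956 266.89717074]] [[332.35366963 258.13237673]]
```

View pics/c3.png

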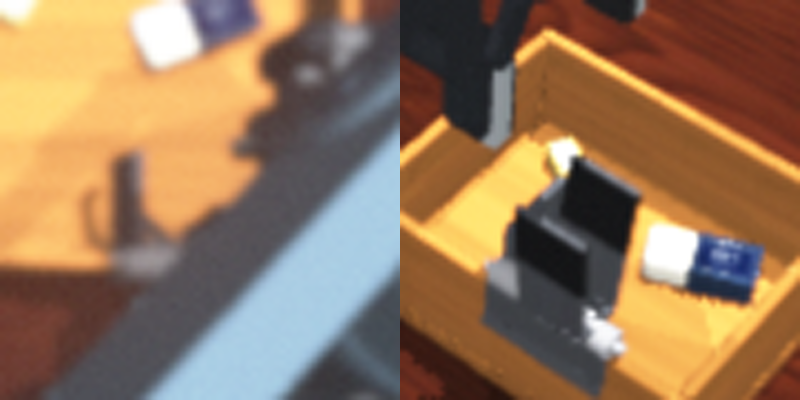

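The scene crop shows the open fingers at the left (490,110), still above and +y of the clip's levers (575,220). The arm hides the clip in the top view.

```bash
python3 -m pendant '[[[-14,5,10,0,0,0.5,80],[0,0,25,0,0,0,80],[0,0,0,0,0,0,80],[0,0,0,0,0,0,80]]]'
python3 - <<'E'
from h import *
s=read_camera("scene"); P=state()["tool_pos"]; print(P,state()["opening"])
cv2.imwrite("pics/c4.png",crop(s["color"],280,210,110,110,5))
E
```

```text
time: 4.3
tool_pos: [0.4171, -0.3007, 0.1442]
orientation: [3.141, 0.001, 1.533]
ft_force: [1.2, -0.4, 0.8]
opening: 0.0681
grasp_force: 0.0
[ 0.41744256 -0.30119027  0.1447134 ] 0.0683694372805833
```

View pics/c4.png

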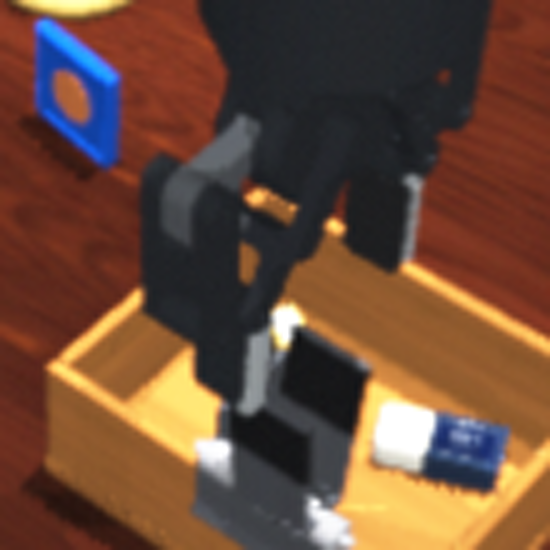

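The crop shows the near finger tip at (235,405) and the far one at (385,260), straddling the lever tops at (270,420) and (325,350). I'll descend and squeeze.

```bash
python3 -m pendant '[[[0,0,25,0,0,0,80],[0,0,25,0,0,0,80],[0,0,12,0,0,0,80],[0,0,8,0,0,0,70],[0,0,0,0,0,0,60]]]'
python3 - <<'E'
from h import *
s=read_camera("scene"); P=state()["tool_pos"]; print(P,state()["opening"])
cv2.imwrite("pics/c5.png",crop(s["color"],290,230,100,100,5))
E
```

```text
time: 4.85
tool_pos: [0.417, -0.3011, 0.073]
orientation: [-3.141, -0.0, 1.532]
ft_force: [-0.8, 0.1, -0.8]
opening: 0.0516
grasp_force: 0.0
[ 0.41732172 -0.30149282  0.07364792] 0.051580175423017856
```

View pics/c5.png

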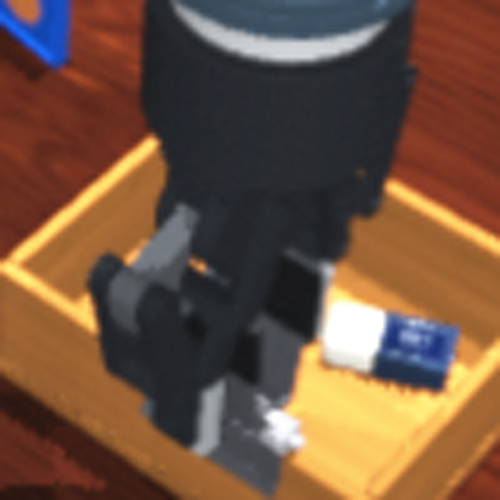

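The crop shows the near finger outside the outer lever, at (190,400), and the far finger inside at (310,300). Nothing is touching yet. I'll close gradually and watch the side force to centre it.

```bash
for i in 1; do python3 -m pendant '[[[0,0,0,0,0,0,45],[0,0,0,0,0,0,38],[0,0,0,0,0,0,38]]]'; done
python3 -m pendant '[[[0,0,0,0,0,0,33],[0,0,0,0,0,0,33]]]' | grep -v ori
python3 -m pendant '[[[0,0,0,0,0,0,30],[0,0,0,0,0,0,30]]]'| grep -v ori
python3 -m pendant '[[[0,0,0,0,0,0,27],[0,0,0,0,0,0,27]]]'| grep -v ori
```

```text
time: 5.2
tool_pos: [0.4178, -0.3021, 0.0744]
orientation: [3.14, 0.002, 1.532]
ft_force: [0.2, 1.0, 6.5]
opening: 0.0325
grasp_force: 0.0
time: 5.4
tool_pos: [0.4179, -0.3022, 0.0743]
ft_force: [-0.1, -0.3, 5.4]
opening: 0.0283
grasp_force: 0.0
time: 5.6
tool_pos: [0.4178, -0.3022, 0.0742]
ft_force: [-0.2, 0.6, 6.3]
opening: 0.0257
grasp_force: 0.2
time: 5.8
tool_pos: [0.4177, -0.3022, 0.0744]
ft_force: [-1.3, 0.5, 8.4]
opening: 0.0236
grasp_force: 8.7
```

```bash
python3 -m pendant '[[[0,0,0,0,0,0,40],[0,0,-5,0,0,0,40],[0,0,0,0,0,0,40]]]'| grep -v ori
python3 -m pendant '[[[0,0,0,0,0,0,30],[0,0,0,0,0,0,30],[0,0,0,0,0,0,30]]]'| grep -v ori
python3 -m pendant '[[[0,0,0,0,0,0,26],[0,0,0,0,0,0,26],[0,0,0,0,0,0,26]]]'| grep -v ori
python3 -m pendant '[[[0,0,0,0,0,0,20],[0,0,0,0,0,0,10],[0,0,0,0,0,0,0],[0,0,0,0,0,0,0],[0,0,0,0,0,0,0]]]'
```

```text
time: 6.1
tool_pos: [0.4174, -0.3014, 0.0786]
ft_force: [-0.2, -0.4, 0.7]
opening: 0.0342
grasp_force: 0.0
time: 6.4
tool_pos: [0.4177, -0.3019, 0.0792]
ft_force: [-1.0, 0.4, 8.1]
opening: 0.0259
grasp_force: 8.6
time: 6.7
tool_pos: [0.4178, -0.302, 0.0795]
ft_force: [-0.2, 1.8, 10.2]
opening: 0.0224
grasp_force: 10.3
time: 7.2
tool_pos: [0.4175, -0.3022, 0.0799]
orientation: [3.141, 0.002, 1.532]
ft_force: [-3.9, 1.6, 13.6]
opening: 0.0198
grasp_force: 59.0
```

```bash
python3 -m pendant '[[[0,0,-3,0,0,0,0],[0,0,-4,0,0,0,0],[0,0,-5,0,0,0,0],[0,0,0,0,0,0,0]]]'
python3 -m pendant '[[[0,0,-8,0,0,0,0],[0,0,-10,0,0,0,0],[0,0,-15,0,0,0,0],[0,0,-20,0,0,0,0],[0,0,-30,0,0,0,0]]]'
python3 -m pendant '[[[0,0,-10,0,0,0,0],[0,0,0,0,0,0,0],[0,0,0,0,0,0,0]]]'
python3 - <<'E'
from h import *
c=read_camera("top"); s=read_camera("scene"); P=state()["tool_pos"]; print(P,state()["opening"])
cv2.imwrite("pics/c6.png",crop(s["color"],280,180,110,110,5))
E
```

```text
time: 7.6
tool_pos: [0.4171, -0.3014, 0.0905]
orientation: [3.141, 0.0, 1.532]
ft_force: [-0.5, -0.0, -0.5]
opening: 0.0198
grasp_force: 58.6
time: 8.1
tool_pos: [0.4162, -0.3004, 0.1731]
orientation: [-3.14, -0.002, 1.532]
ft_force: [0.4, -0.5, -1.6]
opening: 0.0199
grasp_force: 58.6
time: 8.4
tool_pos: [0.4167, -0.3009, 0.1823]
orientation: [-3.141, -0.001, 1.532]
ft_force: [-0.7, 0.6, -2.1]
opening: 0.0197
grasp_force: 58.6
[ 0.41630185 -0.30048099  0.18146285] 0.019899041524152596
```

View pics/c6.png

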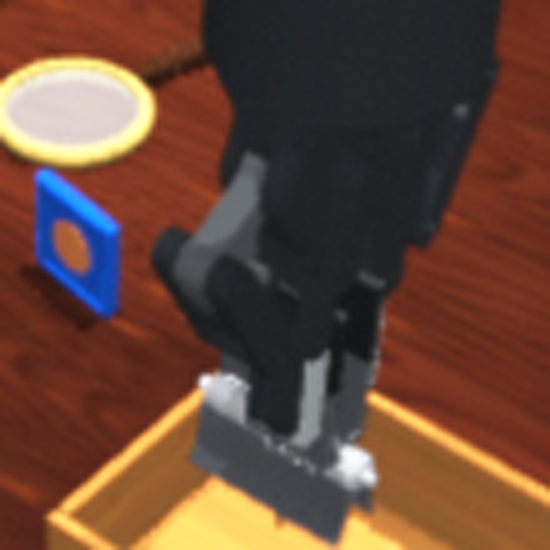

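The crop shows the clip held and hanging level: barrel ends at (200,382) and (376,470), jaws below. I'll measure the barrel relative to the TCP.

Run:
```python
from h import *
s=read_camera("scene"); P=state()["tool_pos"];np.set_printoptions(precision=4,suppress=True)
S=lambda x,y:(280+(x+.5)/5-.5,180+(y+.5)/5-.5)
for z in(.1655,):
    a=onz(s,S(200,384),z);b=onz(s,S(376,470),z);print(a,b,np.linalg.norm(a-b),P)
# where near finger right edge lower corner
print(onz(s,S(300,440),.181))
y=-.1034; u=np.array([-np.sin(y),np.cos(y)])
o=np.array([.5052,.109]);t=o-.080*u; print("rail -80",t)
R=lambda w:np.array([[np.cos(w),np.sin(w)],[np.sin(w),-np.cos(w)]]).T
```

```text
[ 0.4164 -0.2614  0.1655] [ 0.4192 -0.3235  0.1655] 0.06211608812732942 [ 0.4164 -0.3005  0.1815]
[ 0.4023 -0.3064  0.181 ]
rail -80 [0.4969 0.0294]
```

```bash
python3 -m pendant '[[[0,0,0,0,0,3.7,0],[30,5,0,0,0,0,0],[36,5,0,0,0,0,0],[36,5,0,0,0,0,0],[36,5,0,0,0,0,0]]]' >/dev/null
python3 -m pendant '[[[36,5,0,0,0,0,0],[36,5,0,0,0,0,0],[36,5,0,0,0,0,0],[36,5,0,0,0,0,0],[25,3,0,0,0,0,0]]]'
python3 -m pendant '[[[15,2,0,0,0,0,0],[7.5,1,0,0,0,0,0],[0,0,35,0,0,0,0],[0,0,35,0,0,0,0],[0,0,0,0,0,0,0]]]'
python3 -m pendant '[[[0,0,0,0,0,0,0],[0,0,0,0,0,0,0]]]'
python3 - <<'E'
from h import *
c=read_camera("top"); s=read_camera("scene"); P=state()["tool_pos"]; print(P,state()["opening"])
print(proj(c,P),proj(s,P))
cv2.imwrite("pics/st.png",s["color"]);cv2.imwrite("pics/tt.png",c["color"])
u,v=proj(s,P)[0].astype(int);u2,v2=proj(c,P)[0].astype(int)
cv2.imwrite("pics/c7.png",np.hstack([crop(s["color"],u-45,v-40,90,110,4.5),crop(c["color"],u2-45,v2-55,85,110,4.5)]))
print(u-45,v-40,u2-45,v2-55)
E
```

```text
time: 9.55
tool_pos: [0.4911, 0.002, 0.1819]
orientation: [-3.14, -0.001, 1.468]
ft_force: [0.6, -0.0, -0.8]
opening: 0.0196
grasp_force: 58.6
time: 10.05
tool_pos: [0.4924, 0.0221, 0.1081]
orientation: [-3.131, -0.001, 1.467]
ft_force: [-1.3, 0.1, -2.0]
opening: 0.0195
grasp_force: 58.8
time: 10.25
tool_pos: [0.4981, 0.0212, 0.1147]
orientation: [3.139, 0.0, 1.467]
ft_force: [0.3, 0.3, -0.6]
opening: 0.0198
grasp_force: 58.9
[0.49822488 0.02126466 0.1149269 ] 0.019800721369623096
[[241.54815573 227.44645537]] [[230.69293229 192.59068065]]
185 152 196 172
```

View pics/c7.png

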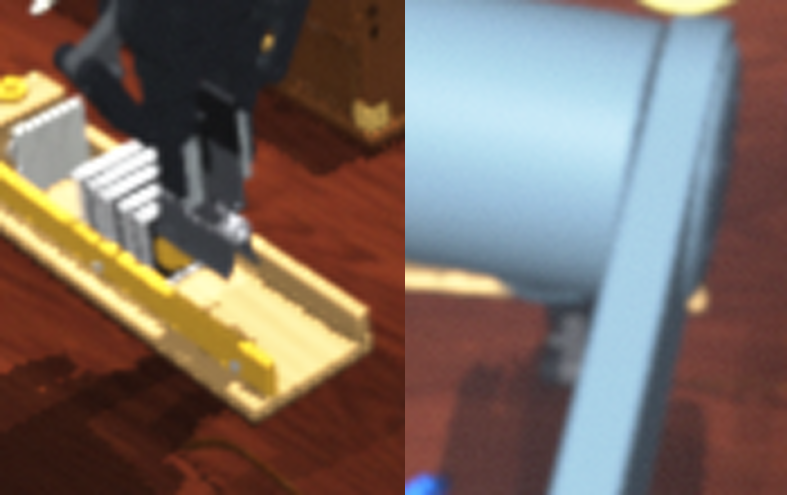

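The scene crop shows the clip above the rail near its empty end, with barrel end at (243,236), jaw lip corner at (232,277), rail end at (272,372), and the cheek short of the row. The top view is blocked by the arm. I'll measure the rail's lateral position in both views from colour profiles along it.

Run:
```python
from h import *
c=read_camera("top"); s=read_camera("scene"); np.set_printoptions(precision=4,suppress=True,linewidth=200)
yaw=-.102;u=np.array([-np.sin(yaw),np.cos(yaw)]);v=np.array([np.cos(yaw),np.sin(yaw)]);o=np.array([.5052,.109])
X=np.arange(-14,14.1,1)
def prof(cam,img,ys):
    rows=[]
    for x in X:
        P=np.array([np.r_[o+u*y/1e3+v*x/1e3,.032] for y in ys]);p=proj(cam,P).astype(np.float32)
        q=cv2.remap(img,p[None,:,0],p[None,:,1],cv2.INTER_LINEAR)[0].astype(int)
        rows.append(np.median(q,0))
    return np.array(rows)
T=cv2.imread("pics/top0.png");S0=cv2.imread("pics/scene0.png")
print(X)
for n,cam,img in(("top",c,T),("scene",s,S0)):
    for ys in((np.arange(-115,-84,2.)),np.arange(-20,20,2.),np.arange(100,140,2.)):
        q=prof(cam,img,ys);print(n,ys[0]);print((q[:,2]-q[:,0]).astype(int));print(q[:,1].astype(int))
Z=state()["tool_pos"];B=lambda x,y:(185+(x+.5)/4.5-.5,152+(y+.5)/4.5-.5)
b=onz(s,B(244,236),Z[2]-.016);l=onz(s,B(232,277),Z[2]-.042)
for p in(b,l,Z): d=p[:2]-o;print(p,"tray x,y",d@v,d@u)
```

```text
[-14. -13. -12. -11. -10.  -9.  -8.  -7.  -6.  -5.  -4.  -3.  -2.  -1.   0.   1.   2.   3.   4.   5.   6.   7.   8.   9.  10.  11.  12.  13.  14.]
top -115.0
[101 101  99  99 100 101 102 103 104 115 125 135 138 136 129 124 113 103  95  88  84  83  82  81  80  78  76  73  72]
[181 201 214 215 212 200 187 176 171 178 194 212 228 239 244 247 247 246 245 243 242 241 240 240 241 242 244 245 245]
top -20.0
[101  98  96  96  98  98  99  99 101 107 114 128 136 139 138 134 127 113  94  74  59  43  33  25  19  14  12  11   9]
[189 207 221 221 217 203 186 174 167 169 182 199 215 224 222 222 213 199 178 172 165 164 164 167 171 176 181 185 191]
top 100.0
[ 94 101 102 100 101 102 101  99 104 109 119 132 142 146 148 147 140 128 110  97  94  84  78  74  72  70  71  72  73]
[162 184 200 208 206 200 186 173 170 169 178 193 207 218 216 209 192 173 153 144 153 162 172 183 193 202 208 216 219]
scene -115.0
[126 127 127 128 128 130 134 144 157 170 176 173 165 155 142 125 107  91  78  72  69  68  66  64  62  61  60  60  61]
[128 129 129 129 129 130 135 146 164 192 218 235 246 250 251 251 250 250 250 249 249 249 249 250 251 251 251 251 251]
scene -20.0
[128 130 129 129 129 131 136 145 157 170 176 176 173 167 158 137 106  74  47  22  10   0  -1  -1  -1  -2  -1  -1   0]
[132 131 131 131 131 133 137 148 165 188 211 229 233 233 222 204 182 169 152 142 139 133 129 127 125 125 125 123 121]
scene 100.0
[124 126 127 128 128 129 132 140 151 163 173 177 175 175 172 167 150 131 113  97  84  75  69  65  65  63  60  52  42]
[124 126 127 127 128 129 133 142 157 178 203 223 235 237 230 214 188 162 144 132 125 120 120 123 128 130 132 137 141]
[ 0.4952 -0.0036  0.0985] tray x,y 0.0014673250177778682 -0.11303512721296034
[0.4921 0.0042 0.0725] tray x,y -0.002390365078861405 -0.10563181081966547
[0.4978 0.0214 0.1145] tray x,y 0.0015895273685602384 -0.08785071009639965
```

```bash
python3 -m pendant '[[[0,-2.5,15,0,0,0,0],[0,0,15,0,0,0,0],[0,0,0,0,0,0,0],[0,0,0,0,0,0,0]]]'
python3 -m pendant '[[[0,0,4,0,0,0,0],[0,0,4,0,0,0,0],[0,0,4,0,0,0,0],[0,0,0,0,0,0,0]]]'
python3 -m pendant '[[[0,0,3,0,0,0,0],[0,0,2,0,0,0,0],[0,0,0,0,0,0,0]]]'
```

```text
time: 10.85
tool_pos: [0.4946, 0.022, 0.0836]
orientation: [3.141, 0.0, 1.467]
ft_force: [-0.1, 0.2, -0.8]
opening: 0.0199
grasp_force: 58.9
time: 11.25
tool_pos: [0.4939, 0.0221, 0.0705]
orientation: [-3.141, -0.0, 1.467]
ft_force: [0.1, 0.1, -1.7]
opening: 0.0193
grasp_force: 58.9
time: 11.55
tool_pos: [0.4941, 0.022, 0.0657]
orientation: [-3.141, -0.0, 1.467]
ft_force: [1.0, -0.4, -1.2]
opening: 0.0198
grasp_force: 58.9
```

```bash
python3 -m pendant '[[[0,1.2,0,0,0,0,0],[0,0,2,0,0,0,0],[0,0,0,0,0,0,0],[0,0,0,0,0,0,0]]]'
python3 -m pendant '[[[0,0,2,0,0,0,0],[0,0,2,0,0,0,0],[0,0,0,0,0,0,0]]]'
python3 - <<'E'
from h import *
P=state()["tool_pos"];yaw=-.102;u=np.array([-np.sin(yaw),np.cos(yaw)]);v=np.array([np.cos(yaw),np.sin(yaw)]);o=np.array([.5052,.109]);d=P[:2]-o;print(d@v,d@u,state()["ft_force"],state()["wrist_torque"])
E
```

```text
time: 11.95
tool_pos: [0.4955, 0.0219, 0.064]
orientation: [-3.141, -0.0, 1.467]
ft_force: [-0.5, 0.4, -1.9]
opening: 0.0197
grasp_force: 58.9
time: 12.25
tool_pos: [0.4952, 0.0219, 0.0597]
orientation: [-3.141, -0.0, 1.467]
ft_force: [-0.1, -0.2, -1.8]
opening: 0.0201
grasp_force: 58.9
-0.001065088696241998 -0.08762788562402948 [-0.13274773 -0.17574455 -1.79031755] [-0.04771531  0.0269554  -0.03037421]
```

```bash
python3 -m pendant '[[[0,0,1.5,0,0,0,0],[0,0,1.5,0,0,0,0],[0,0,0,0,0,0,0]]]'|grep -E "pos|force"
python3 -m pendant '[[[0,0,1.5,0,0,0,0],[0,0,0,0,0,0,0],[0,0,0,0,0,0,0]]]'|grep -E "pos|force"
python3 -m pendant '[[[0,0,1,0,0,0,0],[0,0,0,0,0,0,0],[0,0,0,0,0,0,0]]]'|grep -E "pos|force"
```

```text
tool_pos: [0.4953, 0.0219, 0.0568]
ft_force: [0.0, -0.6, -1.6]
grasp_force: 58.9
tool_pos: [0.4955, 0.0219, 0.0555]
ft_force: [-0.0, 0.2, -1.3]
grasp_force: 58.9
tool_pos: [0.4955, 0.0219, 0.0545]
ft_force: [-0.6, 0.7, -0.3]
grasp_force: 58.9
```

```bash
python3 -m pendant '[[[0,0,0.7,0,0,0,0],[0,0,0,0,0,0,0],[0,0,0,0,0,0,0]]]'|grep -E "pos|ft_force"
python3 -m pendant '[[[0,0,0.7,0,0,0,0],[0,0,0,0,0,0,0],[0,0,0,0,0,0,0]]]'|grep -E "pos|ft_force"
```

```text
tool_pos: [0.4957, 0.0219, 0.054]
ft_force: [-0.2, -1.1, 0.8]
tool_pos: [0.4958, 0.0219, 0.0539]
ft_force: [-2.8, 0.3, 8.1]
```

Contact came at TCP z = 0.054, exactly the height expected for a seated barrel. I'll ease the pressure a little and start sliding.

```bash
python3 -m pendant '[[[0,0,-0.7,0,0,0,0],[0,0,0,0,0,0,0],[0,0,0,0,0,0,0]]]'|grep -E "pos|ft_force"
python3 -m pendant '[[[2,0,0,0,0,0,0],[3,0,0,0,0,0,0],[3,0,0,0,0,0,0],[3,0,0,0,0,0,0],[3,0,0,0,0,0,0]]]'|grep -E "pos|ft_force"
python3 -m pendant '[[[2,0,0,0,0,0,0],[2,0,0,0,0,0,0],[2,0,0,0,0,0,0],[2,0,0,0,0,0,0],[0,0,0,0,0,0,0]]]'|grep -E "pos|ft_force"
python3 -m pendant '[[[2,0,0,0,0,0,0],[2,0,0,0,0,0,0],[2,0,0,0,0,0,0],[2,0,0,0,0,0,0],[0,0,0,0,0,0,0]]]'|grep -E "pos|ft_force"
python3 -m pendant '[[[2,0,0,0,0,0,0],[2,0,0,0,0,0,0],[2,0,0,0,0,0,0],[2,0,0,0,0,0,0],[0,0,0,0,0,0,0]]]'|grep -E "pos|ft_force"
```

```text
tool_pos: [0.4957, 0.0218, 0.054]
ft_force: [-0.7, -0.4, 3.4]
tool_pos: [0.4972, 0.0359, 0.054]
ft_force: [-0.7, -3.3, 3.7]
tool_pos: [0.498, 0.044, 0.054]
ft_force: [0.4, -3.1, 4.2]
tool_pos: [0.4987, 0.0518, 0.0539]
ft_force: [-0.6, -3.2, 4.9]
tool_pos: [0.4996, 0.0597, 0.0539]
ft_force: [-0.6, -4.2, 4.7]
```

```bash
python3 -m pendant '[[[2,0,-0.3,0,0,0,0],[2,0,-0.2,0,0,0,0],[2,0,0,0,0,0,0],[2,0,0,0,0,0,0],[0,0,0,0,0,0,0]]]'|grep -E "pos|ft_force"
python3 -m pendant '[[[2,0,0,0,0,0,0],[2,0,0,0,0,0,0],[2,0,0,0,0,0,0],[2,0,0,0,0,0,0],[0,0,0,0,0,0,0]]]'|grep -E "pos|ft_force"
python3 -m pendant '[[[2,0,0,0,0,0,0],[2,0,0,0,0,0,0],[2,0,0,0,0,0,0],[2,0,0,0,0,0,0],[0,0,0,0,0,0,0]]]'|grep -E "pos|ft_force"
python3 -m pendant '[[[2,0,0,0,0,0,0],[2,0,0,0,0,0,0],[2,0,0,0,0,0,0],[0,0,0,0,0,0,0],[0,0,0,0,0,0,0]]]'|grep -E "time|pos|ft_force"
python3 - <<'E'
from h import *
s=read_camera("scene");c=read_camera("top");P=state()["tool_pos"]
u,v=proj(s,P)[0].astype(int);u2,v2=proj(c,P)[0].astype(int)
cv2.imwrite("pics/p_s.png",s["color"]);cv2.imwrite("pics/p_t.png",c["color"])
yaw=-.102;u=np.array([-np.sin(yaw),np.cos(yaw)]);v=np.array([np.cos(yaw),np.sin(yaw)]);o=np.array([.5052,.109]);d=P[:2]-o;print(d@v,d@u)
# brightness profile along tray, just on the capsules' tops (z=.06, x=15..25), scene + initial
for n in("pics/scene0.png","pics/p_s.png"):
    img=cv2.cvtColor(cv2.imread(n),cv2.COLOR_BGR2GRAY);Y=np.arange(-60,130,2)
    pr=[]
    for y in Y:
        p=proj(s,np.array([np.r_[o+u*y/1e3+v*x/1e3,.060] for x in(10,13,16,19)])).astype(np.float32)
        pr.append(int(np.median(cv2.remap(img,p[None,:,0],p[None,:,1],1)))) 
    print(n,list(zip(Y.tolist(),pr)))
E
```

```text
tool_pos: [0.4999, 0.0682, 0.054]
ft_force: [-0.5, 0.1, 0.5]
tool_pos: [0.501, 0.076, 0.0542]
ft_force: [0.5, 0.7, -1.1]
tool_pos: [0.502, 0.0838, 0.0544]
ft_force: [-0.5, -0.0, -0.8]
time: 18.05
tool_pos: [0.5026, 0.0896, 0.0543]
ft_force: [-0.3, -0.2, -1.7]
-0.0006794263021550747 -0.01962449836585585
pics/scene0.png [(-60, 134), (-58, 136), (-56, 136), (-54, 137), (-52, 137), (-50, 137), (-48, 137), (-46, 135), (-44, 135), (-42, 135), (-40, 135), (-38, 135), (-36, 135), (-34, 121), (-32, 96), (-30, 100), (-28, 139), (-26, 200), (-24, 238), (-22, 248), (-20, 247), (-18, 230), (-16, 206), (-14, 200), (-12, 224), (-10, 244), (-8, 247), (-6, 236), (-4, 199), (-2, 163), (0, 171), (2, 214), (4, 238), (6, 249), (8, 243), (10, 228), (12, 214), (14, 220), (16, 237), (18, 246), (20, 241), (22, 222), (24, 207), (26, 216), (28, 239), (30, 250), (32, 250), (34, 245), (36, 224), (38, 193), (40, 168), (42, 161), (44, 159), (46, 159), (48, 159), (50, 159), (52, 157), (54, 156), (56, 156), (58, 155), (60, 156), (62, 156), (64, 156), (66, 157), (68, 157), (70, 157), (72, 156), (74, 155), (76, 156), 
[... 637 characters left out ...]
(-4, 43), (-2, 39), (0, 40), (2, 34), (4, 35), (6, 34), (8, 38), (10, 37), (12, 33), (14, 30), (16, 30), (18, 30), (20, 31), (22, 31), (24, 31), (26, 31), (28, 31), (30, 31), (32, 30), (34, 30), (36, 29), (38, 29), (40, 29), (42, 30), (44, 30), (46, 34), (48, 47), (50, 70), (52, 105), (54, 127), (56, 125), (58, 121), (60, 122), (62, 127), (64, 129), (66, 140), (68, 142), (70, 142), (72, 127), (74, 109), (76, 92), (78, 80), (80, 76), (82, 74), (84, 69), (86, 61), (88, 55), (90, 51), (92, 49), (94, 49), (96, 50), (98, 53), (100, 58), (102, 68), (104, 79), (106, 88), (108, 95), (110, 98), (112, 104), (114, 111), (116, 115), (118, 119), (120, 134), (122, 158), (124, 191), (126, 198), (128, 194)]
```

```bash
python3 -m pendant '[[[2,0,0,0,0,0,0],[2,0,0,0,0,0,0],[2,0,0,0,0,0,0],[2,0,0,0,0,0,0],[0,0,0,0,0,0,0]]]'|grep -E "pos|ft_force"
python3 -m pendant '[[[2,0,0,0,0,0,0],[2,0,0,0,0,0,0],[2,0,0,0,0,0,0],[0,0,0,0,0,0,0],[0,0,0,0,0,0,0]]]'|grep -E "pos|ft_force"
python3 -m pendant '[[[1,0,0,0,0,0,0],[1,0,0,0,0,0,0],[1,0,0,0,0,0,0],[0,0,0,0,0,0,0],[0,0,0,0,0,0,0]]]'|grep -E "pos|ft_force"
python3 -m pendant '[[[1,0,0,0,0,0,0],[1,0,0,0,0,0,0],[1,0,0,0,0,0,0],[0,0,0,0,0,0,0],[0,0,0,0,0,0,0]]]'|grep -E "time|pos|ft_force"
```

```text
tool_pos: [0.5034, 0.0978, 0.0543]
ft_force: [0.1, 0.3, -1.7]
tool_pos: [0.504, 0.1036, 0.0544]
ft_force: [-0.2, 0.0, -1.3]
tool_pos: [0.5043, 0.1065, 0.0543]
ft_force: [0.1, -0.3, -1.5]
time: 20.15
tool_pos: [0.5046, 0.1095, 0.0543]
ft_force: [-0.1, -0.1, -1.1]
```

```bash
python3 -m pendant '[[[1,0,0,0,0,0,0],[1,0,0,0,0,0,0],[0,0,0,0,0,0,0],[0,0,0,0,0,0,0]]]'|grep -E "pos|ft_force"
python3 -m pendant '[[[1,0,0,0,0,0,0],[1,0,0,0,0,0,0],[0,0,0,0,0,0,0],[0,0,0,0,0,0,0]]]'|grep -E "pos|ft_force"
python3 -m pendant '[[[1,0,0,0,0,0,0],[1,0,0,0,0,0,0],[0,0,0,0,0,0,0],[0,0,0,0,0,0,0]]]'|grep -E "pos|ft_force"
python3 -m pendant '[[[0,0,0,0,0,0,0]]]'|grep -E "pos|ft_force"
python3 -m pendant '[[[0,0,0,0,0,0,0]]]'|grep -E "time|pos|ft_force"
```

```text
tool_pos: [0.5048, 0.1115, 0.0543]
ft_force: [-0.1, 0.1, -1.6]
tool_pos: [0.505, 0.1135, 0.0543]
ft_force: [-0.6, 0.5, -0.7]
tool_pos: [0.5052, 0.1154, 0.0544]
ft_force: [0.6, -0.8, -1.4]
tool_pos: [0.5053, 0.1154, 0.0544]
ft_force: [-1.3, 0.7, -0.3]
time: 21.55
tool_pos: [0.5052, 0.1154, 0.0543]
ft_force: [0.3, 0.3, -1.8]
```

```bash
python3 -m pendant '[[[1,0,0,0,0,0,0],[1,0,0,0,0,0,0],[0,0,0,0,0,0,0],[0,0,0,0,0,0,0]]]'|grep -E "pos|ft_force"
python3 -m pendant '[[[0,0,0,0,0,0,0]]]'|grep -E "ft_force"
python3 -m pendant '[[[1,0,0,0,0,0,0],[1,0,0,0,0,0,0],[0,0,0,0,0,0,0],[0,0,0,0,0,0,0]]]'|grep -E "pos|ft_force"
python3 -m pendant '[[[0,0,0,0,0,0,0]]]'|grep -E "ft_force"
python3 -m pendant '[[[1,0,0,0,0,0,0],[1,0,0,0,0,0,0],[0,0,0,0,0,0,0],[0,0,0,0,0,0,0]]]'|grep -E "pos|ft_force"
python3 -m pendant '[[[0,0,0,0,0,0,0]]]'|grep -E "time|ft_force"
```

```text
tool_pos: [0.5054, 0.1174, 0.0543]
ft_force: [0.1, -0.1, -1.7]
ft_force: [-0.1, -1.3, -1.2]
tool_pos: [0.5056, 0.1194, 0.0543]
ft_force: [-0.6, -0.2, -0.4]
ft_force: [1.0, 1.0, -1.2]
tool_pos: [0.5058, 0.1214, 0.0543]
ft_force: [0.1, 0.1, -1.4]
time: 23.05
ft_force: [-0.6, -0.3, -1.4]
```

```bash
python3 -m pendant '[[[1,0,0,0,0,0,0],[1,0,0,0,0,0,0],[0,0,0,0,0,0,0],[0,0,0,0,0,0,0]]]'|grep -E "pos|ft_force"
python3 -m pendant '[[[0,0,0,0,0,0,0]]]'|grep -E "ft_force"
python3 -m pendant '[[[1,0,0,0,0,0,0],[1,0,0,0,0,0,0],[0,0,0,0,0,0,0],[0,0,0,0,0,0,0]]]'|grep -E "pos|ft_force"
python3 -m pendant '[[[0,0,0,0,0,0,0]]]'|grep -E "time|ft_force"
python3 - <<'E'
from h import *
s=read_camera("scene");c=read_camera("top")
cv2.imwrite("pics/c8.png",np.hstack([crop(s["color"],160,140,80,100,5),crop(c["color"],130,170,80,100,5)]))
E
```

```text
tool_pos: [0.5061, 0.1234, 0.0543]
ft_force: [0.3, 0.3, -1.3]
ft_force: [0.3, 0.2, -1.9]
tool_pos: [0.5062, 0.1254, 0.0543]
ft_force: [0.5, -0.4, -1.8]
time: 24.05
ft_force: [-0.2, 0.1, -1.7]
```

View pics/c8.png

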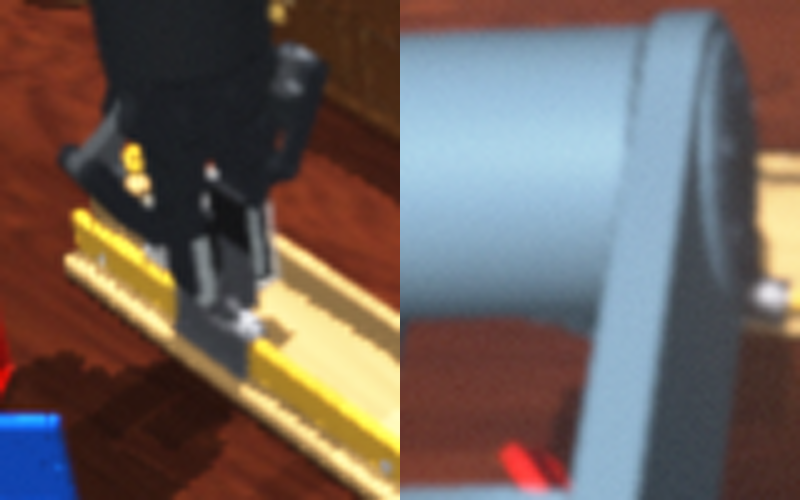

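The crop shows the clip astride the rail, outer jaw spanning (178..250, ~330), right down on it. The fingers hide the sprung plate, so I'll go on by force.

```bash
python3 -m pendant '[[[1,0,0,0,0,0,0],[1,0,0,0,0,0,0],[0,0,0,0,0,0,0],[0,0,0,0,0,0,0]]]'|grep -E "pos|ft_force"
python3 -m pendant '[[[0,0,0,0,0,0,0]]]'|grep -E "ft_force"
python3 -m pendant '[[[1,0,0,0,0,0,0],[1,0,0,0,0,0,0],[0,0,0,0,0,0,0],[0,0,0,0,0,0,0]]]'|grep -E "pos|ft_force"
python3 -m pendant '[[[0,0,0,0,0,0,0]]]'|grep -E "ft_force"
python3 -m pendant '[[[1,0,0,0,0,0,0],[1,0,0,0,0,0,0],[0,0,0,0,0,0,0],[0,0,0,0,0,0,0]]]'|grep -E "pos|ft_force"
python3 -m pendant '[[[0,0,0,0,0,0,0]]]'|grep -E "time|ft_force"
```

```text
tool_pos: [0.5065, 0.1274, 0.0543]
ft_force: [0.0, -0.6, -0.8]
ft_force: [-0.2, -0.4, -0.8]
tool_pos: [0.5067, 0.1292, 0.0544]
ft_force: [0.2, -2.2, -1.1]
ft_force: [0.3, -1.8, -1.3]
tool_pos: [0.5069, 0.1312, 0.0543]
ft_force: [-0.3, -3.8, -0.3]
time: 25.65
ft_force: [-0.8, -4.1, -0.8]
```

```bash
python3 -m pendant '[[[1,0,0,0,0,0,0],[1,0,0,0,0,0,0],[0,0,0,0,0,0,0],[0,0,0,0,0,0,0]]]'|grep -E "pos|ft_force"
for i in 1 2 3; do python3 -m pendant '[[[0,0,0,0,0,0,0]]]'|grep -E "ft_force|pos"; done
python3 -m pendant '[[[1,0,0,0,0,0,0],[1,0,0,0,0,0,0],[0,0,0,0,0,0,0],[0,0,0,0,0,0,0]]]'|grep -E "pos|ft_force"
for i in 1 2 3; do python3 -m pendant '[[[0,0,0,0,0,0,0]]]'|grep -E "time|ft_force|pos"; done
```

```text
tool_pos: [0.5071, 0.1332, 0.0544]
ft_force: [-0.3, -4.3, -0.6]
tool_pos: [0.5071, 0.1332, 0.0544]
ft_force: [-0.4, -4.0, 0.5]
tool_pos: [0.5071, 0.1332, 0.0544]
ft_force: [-0.5, -4.8, 1.4]
tool_pos: [0.5071, 0.1332, 0.0543]
ft_force: [-0.5, -5.9, 1.1]
tool_pos: [0.5073, 0.1351, 0.0544]
ft_force: [-0.6, -5.7, 1.3]
time: 26.85
tool_pos: [0.5073, 0.1351, 0.0544]
ft_force: [-0.8, -5.1, 0.9]
time: 26.95
tool_pos: [0.5073, 0.1351, 0.0543]
ft_force: [-0.8, -5.3, 0.7]
time: 27.05
tool_pos: [0.5073, 0.1351, 0.0544]
ft_force: [-1.3, -5.2, 0.7]
```

```bash
python3 -m pendant '[[[0.9,0,0,0,0,0,0],[0.9,0,0,0,0,0,0],[0,0,0.5,0,0,0,0],[0,0,0.4,0,0,0,0],[0,0,0,0,0,0,0]]]'|grep -E "pos|ft_force"
python3 -m pendant '[[[0,0,0,0,0,0,24],[0,0,0,0,0,0,27],[0,0,0,0,0,0,30]]]'
python3 -m pendant '[[[0,0,0,0,0,0,34],[0,0,0,0,0,0,38],[0,0,0,0,0,0,42],[0,0,0,0,0,0,48],[0,0,0,0,0,0,48]]]'
```

```text
tool_pos: [0.5076, 0.1367, 0.054]
ft_force: [-2.8, -6.7, 4.9]
time: 27.85
tool_pos: [0.5075, 0.137, 0.0536]
orientation: [3.142, -0.0, 1.467]
ft_force: [-0.4, -5.4, 1.9]
opening: 0.0256
grasp_force: 7.5
time: 28.35
tool_pos: [0.5076, 0.1374, 0.0534]
orientation: [3.141, -0.0, 1.467]
ft_force: [0.2, -0.4, 0.2]
opening: 0.041
grasp_force: 0.0
```

```bash
python3 -m pendant '[[[0,0,0,0,0,0,58],[0,0,-3,0,0,0,58],[0,0,-6,0,0,0,58],[0,0,-12,0,0,0,58],[0,0,-20,0,0,0,58]]]'
python3 -m pendant '[[[0,0,-30,0,0,0,58],[0,0,-40,0,0,0,58],[0,0,-40,0,0,0,58],[-30,-30,-20,0,0,0,58],[-40,-40,0,0,0,0,58]]]'
python3 -m pendant '[[[-40,-30,0,0,0,0,58],[-40,-30,0,0,0,0,58],[-40,-20,0,0,0,0,58],[-40,0,0,0,0,0,58],[-40,0,0,0,0,0,58]]]'
python3 -m pendant '[[[-40,0,0,0,0,0,58],[-40,0,0,0,0,0,58],[-40,0,0,0,0,0,58],[0,0,0,0,0,0,58]]]'
python3 - <<'E'
from h import *
s=read_camera("scene");c=read_camera("top")
cv2.imwrite("pics/f_s.png",s["color"]);cv2.imwrite("pics/f_t.png",c["color"])
cv2.imwrite("pics/c9.png",np.vstack([crop(c["color"],130,175,133,70,6)[:,:800],np.hstack([crop(s["color"],165,150,110,44,0.01*727)])[:180,:798]]) if 0 else crop(c["color"],130,175,133,70,6))
a=crop(c["color"],130,180,133,60,5.5);b=crop(s["color"],160,150,105,75,3.5)
im=np.zeros((600,800,3),np.uint8);im[:330,:731]=a[:,:731];im[335:335+262,:367]=b[:262,:367]
cv2.imwrite("pics/c9.png",im)
d=cv2.absdiff(cv2.imread("pics/top0.png"),c["color"]).max(2)[120:180,230:300];print("magnifier diff",d.max(),d.mean())
E
```

```text
time: 28.85
tool_pos: [0.5067, 0.137, 0.0947]
orientation: [-3.14, 0.0, 1.467]
ft_force: [0.3, -0.0, -0.7]
opening: 0.0494
grasp_force: 0.0
time: 29.35
tool_pos: [0.438, 0.0785, 0.2294]
orientation: [3.133, -0.0, 1.47]
ft_force: [0.1, -1.5, 0.6]
opening: 0.0493
grasp_force: 0.0
time: 29.85
tool_pos: [0.3349, -0.1133, 0.2259]
orientation: [3.138, 0.002, 1.467]
ft_force: [2.0, -0.1, 0.2]
opening: 0.0499
grasp_force: 0.0
time: 30.25
tool_pos: [0.3226, -0.2354, 0.2259]
orientation: [3.14, 0.003, 1.462]
ft_force: [0.4, 0.9, 0.4]
opening: 0.0493
grasp_force: 0.0
magnifier diff 22 12.456428571428571
```

View pics/c9.png

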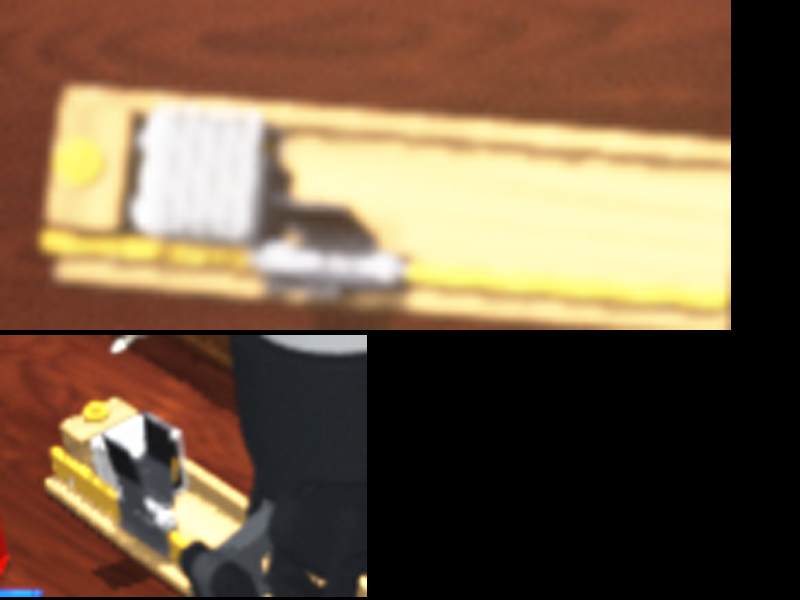

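The crop shows the row closed up and upright at (145..262, 170) against the sprung plate, with the clip astride the rail at (255..400, 265) and the gripper clear. I'll check the plate's travel numerically before handing in.

Run:
```python
from h import *
c=read_camera("top");yaw=-.102;u=np.array([-np.sin(yaw),np.cos(yaw)]);v=np.array([np.cos(yaw),np.sin(yaw)]);o=np.array([.5052,.109])
Y=np.arange(30,126,2)
for z,n in((.058,"pics/top0.png"),(.058,"pics/f_t.png")):
    img=cv2.imread(n)
    for xs in((28,30,32),(46,47,48)):
        out=[]
        for y in Y:
            p=proj(c,np.array([np.r_[o+u*y/1e3+v*x/1e3,z] for x in xs])).astype(np.float32)
            out.append(int(cv2.remap(cv2.cvtColor(img,6),p[None,:,0],p[None,:,1],1).mean()))
        print(n,xs,list(zip(Y.tolist(),out)))
```

```text
pics/top0.png (28, 30, 32) [(30, 168), (32, 198), (34, 230), (36, 241), (38, 245), (40, 244), (42, 243), (44, 242), (46, 242), (48, 242), (50, 242), (52, 242), (54, 242), (56, 242), (58, 242), (60, 242), (62, 242), (64, 242), (66, 242), (68, 242), (70, 242), (72, 242), (74, 242), (76, 242), (78, 240), (80, 233), (82, 212), (84, 168), (86, 124), (88, 104), (90, 105), (92, 134), (94, 190), (96, 231), (98, 240), (100, 223), (102, 182), (104, 131), (106, 97), (108, 86), (110, 90), (112, 114), (114, 163), (116, 206), (118, 223), (120, 221), (122, 216), (124, 218)]
pics/top0.png (46, 47, 48) [(30, 162), (32, 191), (34, 223), (36, 231), (38, 226), (40, 210), (42, 195), (44, 191), (46, 188), (48, 187), (50, 188), (52, 192), (54, 199), (56, 204), (58, 204), (60, 198), (62, 189), (64, 177), (66, 172), (68, 175), (70, 181), (72, 184), (74, 185), (76, 185), (78, 180), (80, 169), (82, 153), (84, 139), (86, 127), (88, 115), (90, 113), (92, 139), (94, 193), (96, 230), (98, 234), (100, 205), (102, 164), (104, 138), (106, 127), (108, 120), (110, 112), (112, 120), (114, 164), (116, 205), (118, 223), (
[... 467 characters left out ...]
 (104, 246), (106, 219), (108, 154), (110, 110), (112, 125), (114, 178), (116, 217), (118, 232), (120, 230), (122, 225), (124, 227)]
pics/f_t.png (46, 47, 48) [(30, 197), (32, 193), (34, 191), (36, 191), (38, 196), (40, 204), (42, 205), (44, 203), (46, 197), (48, 187), (50, 174), (52, 155), (54, 133), (56, 114), (58, 110), (60, 131), (62, 183), (64, 226), (66, 240), (68, 238), (70, 235), (72, 237), (74, 240), (76, 238), (78, 234), (80, 234), (82, 239), (84, 241), (86, 238), (88, 240), (90, 241), (92, 238), (94, 235), (96, 238), (98, 244), (100, 249), (102, 251), (104, 248), (106, 227), (108, 173), (110, 125), (112, 129), (114, 176), (116, 216), (118, 233), (120, 238), (122, 238), (124, 237)]
```

```bash
python3 -c "
from rig import sign_off; print(sign_off())"
```

```text
the job is handed in; nothing more can be done
None
```

The job is handed in: the row stop grips the rail with its cheek plate against the closed, upright row, and the sprung plate is in about 6–8 mm of its 14 mm (roughly 5 N, by force reading and top view); the arm never went near the magnifier and it looked unmoved.

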